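# Shim the rocking microscope

## Robot

A 6-joint arm with a two-finger parallel gripper is mounted at the origin on the work surface. World frame = base frame: x ahead of the robot, y to its left, z up, the work surface at z = 0. Lengths are in m, angles in rad, forces in N, time in s.
With the tool pointing down it reaches from about 0.375 to 0.9 m from the base axis. Payload 3.1 kg.
Tool frame: the origin (TCP) lies midway between the tips of the shut fingers; the grasp point (between the pads) lies 19 mm behind it; y points along the fingers, z is the direction in which the jaws open and shut, and the axes are right-handed (so a half turn about y gives the same grasp; the last joint's range is limited). The gripper opens to 87 mm and grips with 3 to 60 N. Pads are 19 mm wide; open, the fingers measure 117 mm over their backs; the gripper's body (75 mm by 190 mm) begins 51 mm behind the grasp point.
Start: joints at [-1.28, 0.527, 1.433, -0, 1.181, -0.178], TCP at [0.282, -0.558, 0.223] pointing down, gripper open.
Joint ranges: [-3.08, 3.08], [-0.75, 2.2], [0.22, 2.44], [-1.43, 4.57], [0, 2.65], [-2.85, 2.85]. Speed limits (rad/s): [2.79, 2.79, 3.14, 3.14, 3.14, 3.14].

## Interface

Orientations are given as a unit quaternion [w, x, y, z].
In Python, from workcell import arm gives the robot as it stands. The module is installed in compiled form; this text tells all that it offers.
- The arm moves only by the tool arm_command, never from a script. Its argument "commands" is one flat list of numbers, 6 for each row, row after row: the shift along the tool's x, y, z in mm, then the turn, a rotation vector about the tool's x, y, z in rad. A call has 1 to 20 rows; each row is the pose to reach, as a shift and turn from the pose commanded when the call began, along the tool's axes at that moment; what a row does not reach only later rows make up. A row lasts 1/12 s, in which the tool goes at most 41.7 mm and 7.16 degrees, less where a joint would pass 70% of its speed; a pose out of reach is approached as far as the arm can. A call with a gripper value outside its range is refused whole. "claw" is the finger opening in mm, from 0 to 87, set as the call begins (left out, the last holds). The fingers move at their own pace and stop on an object; the grip force is fixed at half the most. Time passes only in rows, so rows that repeat a pose let the fingers close. It gives the time, the measured TCP pose, the force and the opening at its end, in the units of the state.
- arm.observe(): the state, without advancing time (a new reading comes with each control period).
- arm.grab_frame(name): name is "scene" or "top" or "wrist"; returns a dict with "image" (384x512x3 uint8, red, green, blue), "range_z" (384x512 float32, m along the optical axis (not along the pixel's ray), 0 where there is no reading), "fx", "fy", "cx", "cy" (pixels), "k1" (the pictures are not rectified: a ray, as slopes to the right and down, at radius r is drawn at 1 + k1 r^2 times it, then the intrinsics apply), "R" (3x3) and "t" (3): a world point X has camera coordinates R X + t; the wrist camera has in their place "tool_from_camera" (4x4, takes a point from camera to tool coordinates, whose origin is the TCP and whose axes are the tool frame's). Camera axes: x right, y down, z forward; pixel columns grow to the right and rows downward; lengths in m; the calibration is good to about 2 mm. A picture is of the moment at which its call begins: read the wrist's pose just before it.
- arm.finish_job(): hands the job in, once; it reports no verdict.
Trained networks look in a picture, given as the dict that the camera call returned (one of the last four; its "shot" number tells which), for a name from the list of things; names that differ only in an ending like _2 or _b are one class to them, and where a whole thing is asked for, a point or a joint stands for the part that bears it (a point fixed in the world has none). Each returns a list of dicts, best first, with "confidence" (0 to 1); they miss things now and then, are a little off and sometimes report something else, mostly with a low value. They report only what shows in the picture. A call takes as long as a camera call. They do not tell look-alikes from the thing itself.
- arm.spot_in(picture, target): "at" ([column, row] in pixels, amid what is visible of it).
- arm.place_of(picture, target): "at" ([column, row] in pixels: a listed point, or the origin of a listed thing).
The state is a dict: "clock": time; "joint_positions": joint angles; "qd": joint speeds; "effort": joint torques, N m; "position": TCP position; "tool_rot": TCP orientation; "wrist_force": force on the tool from outside, world axes, zero at the start; "moment": the same for the moment, N m; "opening": opening from 0.0 (shut) to 1.0 (fully open).
Only numpy, scipy, OpenCV 4.12 (cv2) and the standard library are available. Lean on these libraries where they do the work, as an engineer would, in place of code of your own. Each camera call takes 0.05 s, during which the arm holds its last target.

## Task

The microscope leans on its one short foot and rocks. Without picking anything up, push the wedge shim by its heel under the short foot until the foot sits on the wedge's flat land and the microscope stands level, then press down on the rubber corner pad above that foot to prove that it no longer rocks, and let go. Do not shove the microscope across the bench, and leave the other things where they are.

Things in the scene. Friction and masses are not known exactly. Their poses are not given: they have to be found in the camera images.
- microscope: White microscope, about 3.2 kg, loose on four dome feet. Base 160 (own x) x 260 mm (own y), underside 18, top 46 mm up when level. Origin: bench plane under the base's centre, z up. Arm, stage and head (370 mm tall) stand over the -y half, the +y half is open above. Feet at (+-62, +-114) mm; the one at (+62, +114) is 6 mm short: at the start it leans 0.055 rad onto that foot.
- short_foot (a point): Lowest point of the short foot's rubber dome (radius 9 mm), at (62, 114, 6) mm in the microscope's frame; axes as the microscope's. It rests on the bench at the start and is 6 mm above it when the microscope is level. The base's edge lies 16 mm beyond it in +y. The other feet's friction holds the microscope while the wedge goes in.
- corner_pad: Black rubber pad 48 x 52 mm, 5 mm thick, fixed on the base above the short foot; its top is 51 mm above the bench when level. Origin: centre of the pad's underside, at (50, 98, 46) mm in the microscope's frame; axes as the microscope's.
- wedge: Aluminium wedge shim, 70 g, loose, flat on the bench, thin tip towards the short foot. 84 mm long (own y), 44 wide (x). Origin: middle of the underside. Tip 0.8 mm thick at y -42; ramp to 6 mm height at y -2; flat land 6 mm high from y -2 to +32; upright heel plate 26 mm tall from y +32 to +42. Level when the short foot is over y -2 to +16; at +16 the heel meets the base's edge.
- heel (a point): Middle of the heel plate's flat outer face, the place to push: at (0, 42, 13) mm in the wedge's frame; axes as the wedge's. Push towards the wedge's -y. Pushing under the foot takes about 3 to 10 N; the wedge stays where it is left.
- spacer_plate: Bystander, loose, leave it alone: plain aluminium plate without any slope, 60 x 40 x 12 mm. Origin: centre of its underside.
- dropper_bottle: Bystander, loose, leave it alone: small amber bottle with black cap, 32 mm across, 75 mm tall. Origin: centre of its underside.
- slide_box: Bystander, loose, leave it alone: closed grey and white plastic slide box, 85 x 100 x 34 mm. Origin: centre of its underside.
- lens_cap: Bystander, loose, leave it alone: black round lens cap, 38 mm across, 14 mm tall. Origin: centre of its underside.
- petri_dish: Bystander, loose, leave it alone: clear flat round dish, 92 mm across, 16 mm tall. Origin: centre of its underside.
- sample_jar: Bystander, loose, leave it alone: white plastic jar, 60 mm across, 75 mm tall. Origin: centre of its underside.
- pen_cup: Bystander, loose, leave it alone: empty grey plastic cup, 76 mm across, 100 mm tall. Origin: centre of its underside.
Mind the look-alikes: they are no part of the job. Leave any red look-alike of the wedge alone.

How it is judged:
On the way, in this order (a step that is already met when the one before it is completed fails the run):
1. the wedge carries the short foot and the microscope stands level (angle between microscope's own z axis and vertical below 0.015 rad and contact force between wedge and microscope above 0.5 N and angle between wedge's own z axis and vertical below 0.03 rad), for 0.2 s.
2. the fingers press down on the corner pad and the microscope stays level (contact force between the fingers and corner_pad above 2.5 N and angle between microscope's own z axis and vertical below 0.015 rad and contact force between wedge and microscope above 0.5 N), for 0.15 s.
At the end, for the whole second after the job is handed in: The microscope is level within 0.015 rad and at rest, resting with its short foot on the wedge (more than 0.5 N), the wedge flat on the bench (within 0.03 rad), the microscope less than 25 mm from where it stood (all of step 1 and linear speed of each of microscope, wedge below 0.01 m/s and distance of microscope from where it was at the start of the episode below 0.025 m); the robot touches nothing.
It fails at once if the wedge is lifted off the bench (8 mm) (height (world z) of wedge above 0.008 m).
It fails at once if the microscope is lifted or tipped over (origin 15 mm up, or 0.12 rad) (height (world z) of microscope above 0.015 m or angle between microscope's own z axis and vertical above 0.12 rad).
It fails at once if the microscope is shoved more than 25 mm (distance of microscope from where it was at the start of the episode above 0.025 m).
It fails at once if a bystander is moved more than 30 mm (distance of any of spacer_plate, dropper_bottle, slide_box, lens_cap, petri_dish, sample_jar, pen_cup from where it was at the start of the episode above 0.03 m).
It also fails if it takes over 51 s, if anything falls off the work surface, if the arm or the gripper's body presses on something with over 40 N, if the wrist force passes 120 N, or if a joint passes its speed limit or range.

## Working session

There is one attempt and no reset: what is moved stays moved. The work goes in short steps, Python scripts to look and compute and a tool call to move; the robot and the scene stay as the last step left them, time stands still between calls to the robot, and variables do not carry over. Pictures are saved under pics/ and viewed, and the job is handed in when it is done.

Besides the shell and the picture viewer there is one more tool, called after ">>>" as name(argument=value, ...), one argument or row to a line, values as JSON. arm_command: Moves the arm, as the interface text tells. Its arguments: {"type":"object","properties":{"commands":{"type":"array","items":{"type":"number"}},"claw":{"type":"number"}},"required":["commands"]}

```bash
mkdir -p pics; cat > h.py <<'E'
import numpy as np, cv2
from workcell import arm
def save(f,n): cv2.imwrite('pics/'+n+'.png',f['image'][:,:,::-1])
def K(f): return np.array([[f['fx'],0,f['cx']],[0,f['fy'],f['cy']],[0,0,1.]]), np.array([f['k1'],0,0,0.])
def ray(f,uv):
    k,d=K(f); 
    # own inversion: drawn = s*(1+k1 r^2)
    x=(uv[0]-f['cx'])/f['fx']; y=(uv[1]-f['cy'])/f['fy']; a,b=x,y
    for _ in range(50):
        s=1+f['k1']*(a*a+b*b); a,b=x/s,y/s
    return np.array([a,b,1.])
def at_z(f,uv,z):
    r=f['R'].T@ray(f,uv); c=-f['R'].T@f['t']; return c+r*(z-c[2])/r[2]
def at_d(f,uv):
    d=f['range_z'][int(round(uv[1])),int(round(uv[0]))]
    return f['R'].T@(ray(f,uv)*d-f['t'])
def proj(f,X):
    p=f['R']@np.array(X)+f['t']; a,b=p[:2]/p[2]; s=1+f['k1']*(a*a+b*b)
    return [f['fx']*a*s+f['cx'],f['fy']*b*s+f['cy']]
E
python3 - <<'E'
from h import *
for n in ('top','scene'):
    f=arm.grab_frame(n); save(f,n+'0'); print(n,f['fx'],f['k1'],(-f['R'].T@f['t']).round(3))
    for t in ['microscope','wedge','heel','short_foot','corner_pad','spacer_plate','dropper_bottle','slide_box','lens_cap','petri_dish','sample_jar','pen_cup']:
        for r in arm.place_of(f,t)[:3]:
            z={'heel':.013,'corner_pad':.043}.get(t,0)
            print(t,np.round(r['at'],1),round(r['confidence'],2),at_z(f,r['at'],z).round(4))
s=arm.observe();print(s)
E
```

```text
top 439.06207083431866 -0.15874603464948808 [ 0.437 -0.135  1.057]
microscope [282.5 194.5] 0.78 [ 0.5337 -0.1707  0.    ]
wedge [199.  185.6] 0.88 [0.5532 0.0325 0.    ]
wedge [198.5 137.8] 0.87 [0.672  0.0373 0.    ]
wedge [145.4 153.2] 0.56 [0.6328 0.1695 0.    ]
heel [211.  129.1] 0.83 [0.6909 0.0051 0.013 ]
heel [183.6 187.7] 0.81 [0.5463 0.0678 0.013 ]
heel [156.6 152.5] 0.69 [0.6322 0.1377 0.013 ]
short_foot [231.4 177.3] 0.65 [ 0.5743 -0.0463  0.    ]
corner_pad [238.4 176.2] 0.79 [ 0.5715 -0.0662  0.043 ]
spacer_plate [199.2 222.2] 0.63 [0.4642 0.0298 0.    ]
dropper_bottle [247.  143.7] 0.45 [ 0.6578 -0.0829  0.    ]
slide_box [394.5 203.3] 0.93 [ 0.515  -0.4444  0.    ]
lens_cap [218.2 219.7] 0.56 [ 0.4709 -0.0163  0.    ]
petri_dish [298.2 125.9] 0.89 [ 0.7038 -0.2084  0.    ]
sample_jar [390.6 204.6] 0.55 [ 0.5118 -0.4346  0.    ]
pen_cup [378.9 146.8] 0.84 [ 0.6543 -0.4081  0.    ]
scene 456.7866703456064 -0.04994263156688082 [ 1.101 -0.14   0.908]
microscope [237.9 193.8] 0.7 [ 0.53   -0.1653  0.    ]
wedge [324.7 201.2] 0.92 [0.5546 0.0364 0.    ]
wedge [329.9 246.4] 
[... 709 characters left out ...]
7   0.    ]
{'clock': 1.3, 'joint_positions': array([-1.28049486e+00,  5.27514879e-01,  1.43267984e+00, -2.11132873e-05,
        1.18137687e+00, -1.78509553e-01]), 'qd': array([ 1.89097182e-03, -1.61500783e-03, -1.21095018e-03, -1.96359656e-03,
        2.22111603e-05, -2.25917170e-04]), 'effort': array([-1.83047254e-03, -4.40027368e+01, -1.76980644e+01,  6.32687146e-02,
        5.05170214e-02, -1.58266454e-05]), 'position': array([ 0.28240487, -0.55755218,  0.22254568]), 'tool_rot': array([-0.16423229,  0.16424525, -0.68776076,  0.68777641]), 'wrist_force': array([-0.31445716, -0.2636999 , -0.55695503]), 'moment': array([-0.03066951, -0.00075333,  0.0008178 ]), 'opening': 0.9966106480993622}
```

```bash
python3 - <<'E'
import cv2
a=cv2.imread('pics/top0.png')[90:250,120:320]; cv2.imwrite('pics/top0c.png',cv2.resize(a,None,fx=4,fy=3.75*4/3.75,interpolation=2)[:600])
a=cv2.imread('pics/scene0.png')[140:280,220:400]; cv2.imwrite('pics/scene0c.png',cv2.resize(a,None,fx=4,fy=4,interpolation=2))
E
```

```text
(no output)
```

View pics/top0.png

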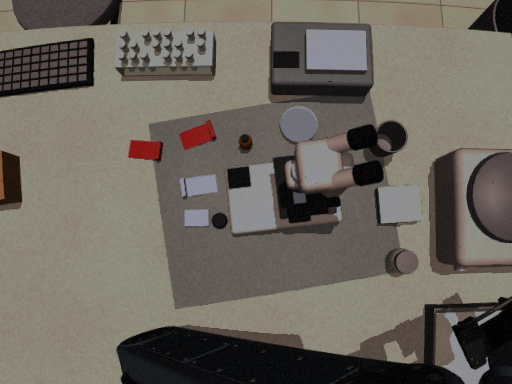

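View pics/top0c.png

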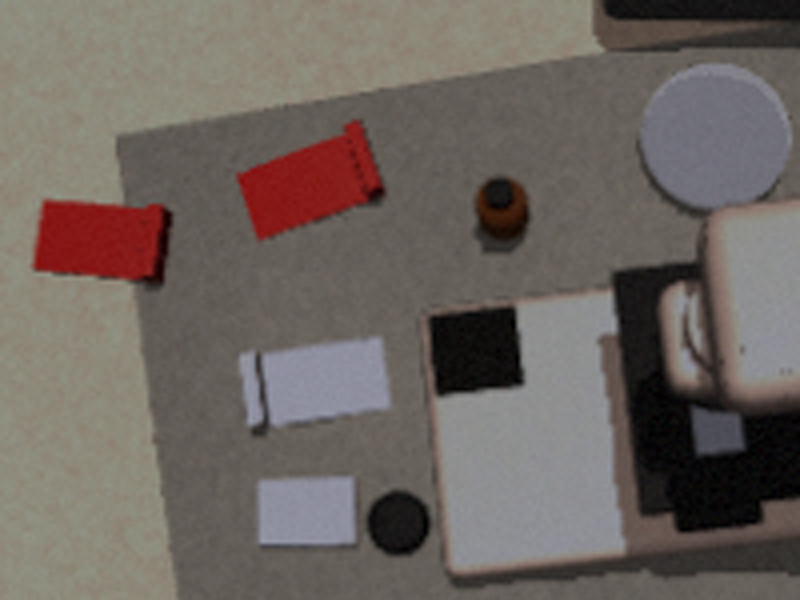

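View pics/scene0c.png

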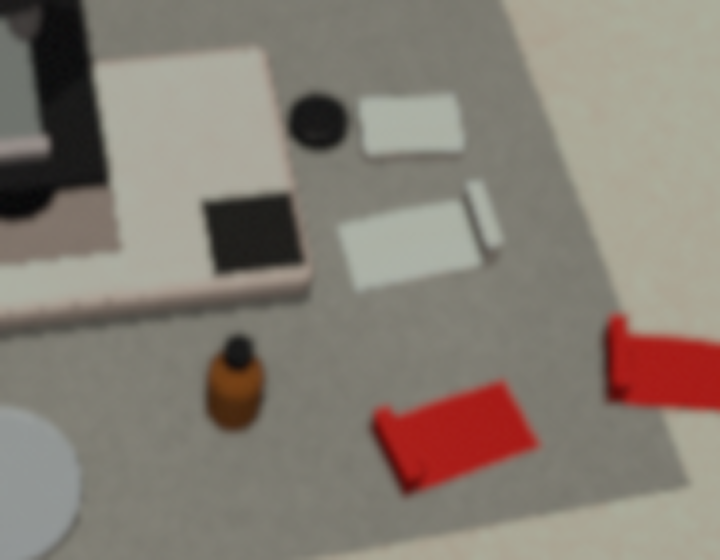

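The candidates for the wedge in the top picture are silver at (199,185), red at (198,138), red at (145,153), and the flat spacer at (197,218). The silver one fits: it is aluminium, has an upright heel on the left at (184,187), and its thin tip points to the base. The reds are look-alikes. The crops confirm this. Next I'll measure precisely.

```bash
python3 - <<'E'
from h import *
f=arm.grab_frame('top'); save(f,'top1'); g=arm.grab_frame('scene')
def fit(f,name,box,mask,z,hole=True):
    x0,y0,x1,y1=box; m=np.zeros(f['image'].shape[:2],np.uint8); m[y0:y1,x0:x1]=mask(f['image'].astype(int))[y0:y1,x0:x1]
    cs=max(cv2.findContours(m,0,cv2.CHAIN_APPROX_NONE)[0],key=cv2.contourArea)[:,0,:]
    P=np.array([at_z(f,p,z)[:2] for p in cs],np.float32)
    r=cv2.minAreaRect(P*1000); print(name,len(cs),np.round(r[0],1),np.round(r[1],1),round(r[2],1)); print(cv2.boxPoints(r).round(1).tolist())
bright=lambda I:(I.mean(2)>130)
dark=lambda I:(I.mean(2)<50)
fit(f,'wedge ramp',(188,165,222,202),bright,.005)
fit(f,'heel top',(176,165,188,205),bright,.026)
fit(f,'wedge scene',(300,180,339,215),bright,.005)
fit(f,'pad',(222,160,256,195),dark,.047)
fit(g,'pad scene',(265,180,300,215),dark,.047)
fit(f,'base',(222,150,273,240),lambda I:(I.mean(2)>95),.045)
for uv in [(199,185),(208,185),(192,187),(183,187),(183,184),(238,177),(245,200),(235,225),(270,170),(215,250),(197,218)]: print(uv,at_d(f,uv).round(4),f['image'][uv[1],uv[0]])
E
```

```text
wedge ramp 87 [555.5  26.2] [42.8 71.3] 9.4
[[528.5, 57.900001525878906], [540.2000122070312, -12.399999618530273], [582.4000244140625, -5.400000095367432], [570.7000122070312, 64.9000015258789]]
heel top 36 [547.7  68.9] [40.7  7.2] 10.0
[[527.0, 68.9000015258789], [528.2999877929688, 61.79999923706055], [568.4000244140625, 68.9000015258789], [567.0999755859375, 75.9000015258789]]
wedge scene 59 [ 562. -255.] [14.6 65.5] 0.6
[[554.4000244140625, -222.3000030517578], [555.0999755859375, -287.79998779296875], [569.7000122070312, -287.70001220703125], [568.9000244140625, -222.1999969482422]]
pad 77 [568.9 -66.6] [46.1 50.3] 7.3
[[542.7999877929688, -44.599998474121094], [549.2999877929688, -94.5], [595.0, -88.5999984741211], [588.5999755859375, -38.70000076293945]]
pad scene 67 [572.  -64.7] [41.4 45.4] 6.3
[[549.0, -44.400001525878906], [554.0, -89.5], [595.0999755859375, -84.9000015258789], [590.0999755859375, -39.79999923706055]]
base 488 [537.7 -86.4] [191.6 117. ] 0.6
[[441.3999938964844, -28.799999237060547], [442.5, -145.8000030517578], [634.0999755859375, -144.0], [632.9000244140625, -26.899999618530273]]
(199, 185) [0.5539 0.0314 0.007 ] [144 143 157]
(208, 185) [0.5547 0.0102 0.0021] [143 144 159]
(192, 187) [0.5487 0.0482 0.0081] [142 142 158]
(183, 187) [0.5463 0.0662 0.0287] [146 147 162]
(183, 184) [0.5535 0.0664 0.029 ] [138 136 151]
(238, 177) [ 0.569  -0.0656  0.0478] [13 11  6]
(245, 200) [ 0.5159 -0.0826  0.0446] [144 144 144]
(235, 225) [ 0.4578 -0.0605  0.0453] [142 141 146]
(270, 170) [ 0.5866 -0.1397  0.0446] [142 142 146]
(215, 250) [ 0.3981 -0.0102  0.0026] [101  95  87]
(197, 218) [0.4739 0.0337 0.0103] [144 146 161]
```

```bash
python3 - <<'E'
from h import *
g=arm.grab_frame('scene')
for uv in [(238,177)]: pass
I=g['image']; 
for r in range(185,215,3): print(r,I[r,300:350:2].mean(1).astype(int))
E
```

```text
185 [123 123 121 122 123 121 120 121 122 124 122 121 122 121 120 121 122 121
 131 150 143 123 121 120 120]
188 [122 122 123 122 123 124 123 123 121 122 120 122 123 121 122 122 123 120
 116 161 164 133 119 119 121]
191 [122 124 123 123 124 124 124 124 124 129 134 139 144 151 155 160 164 157
 109 137 169 152 123 121 122]
194 [124 126 126 130 137 141 152 159 165 168 170 171 171 171 171 171 171 169
 140 106 161 164 134 123 123]
197 [123 125 145 167 171 171 172 171 171 171 171 171 171 170 171 170 170 170
 160 109 136 168 154 124 121]
200 [124 125 133 165 171 171 171 171 170 171 171 171 171 171 171 171 171 172
 170 140 105 153 152 128 120]
203 [123 124 126 150 171 171 171 171 171 172 172 172 172 172 172 171 172 171
 172 161 110  96 107 122 122]
206 [124 124 123 136 166 171 172 172 172 171 172 171 171 171 171 169 166 164
 159 148 122 109 118 122 123]
209 [122 122 122 127 155 171 171 170 168 167 163 156 149 141 132 128 125 120
 122 124 124 124 121 121 121]
212 [122 122 124 123 135 146 136 134 129 125 124 124 124 124 125 125 123 123
 124 125 124 123 121 122 121]
```

```bash
cat >> h.py <<'E'
from scipy.spatial.transform import Rotation as Ro
def cur():
    s=arm.observe(); q=s['tool_rot']; return s, Ro.from_quat([q[1],q[2],q[3],q[0]])
def tgt(psi,flip=False):  # tool z along (cos,sin) of psi, y down
    z=np.array([np.cos(psi),np.sin(psi),0]); z=-z if flip else z
    y=np.array([0,0,-1.]); x=np.cross(y,z); return Ro.from_matrix(np.c_[x,y,z])
def row(p,R):
    s,R0=cur(); d=R0.inv().apply(np.array(p)-s['position'])*1000
    return d.round(1),(R0.inv()*R).as_rotvec().round(3)
E
python3 - <<'E'
from h import *
s,R0=cur(); print(R0.as_matrix().round(3), s['clock'])
for fl in (0,1): print(row([.545,.115,.42],tgt(np.radians(9.5),fl)))
E
```

```text
[[-0.892 -0.     0.452]
 [-0.452  0.    -0.892]
 [-0.    -1.    -0.   ]] 1.45
(array([-538.1, -197.4, -481.3]), array([ 0.   , -1.268, -0.   ]))
(array([-538.1, -197.4, -481.3]), array([0.   , 1.874, 0.   ]))
```

>>> arm_command(
  commands=[0,-197,0,0,0,0,0,-197,0,0,0,0,0,-197,0,0,0,0,0,-197,0,0,0,0,0,-197,0,0,0,0,0,-197,0,0,0,0],
  claw=12,
)

```text
clock: 1.95
position: [0.2834, -0.5604, 0.4287]
tool_rot: [-0.165, 0.164, -0.682, 0.694]
wrist_force: [0.9, 0.1, 0.4]
opening: 0.63
```

>>> arm_command(
  commands=[-538,0,-481,0,-1.268,0,-538,0,-481,0,-1.268,0,-538,0,-481,0,-1.268,0,-538,0,-481,0,-1.268,0,-538,0,-481,0,-1.268,0,-538,0,-481,0,-1.268,0,-538,0,-481,0,-1.268,0,-538,0,-481,0,-1.268,0,-538,0,-481,0,-1.268,0,-538,0,-481,0,-1.268,0,-538,0,-481,0,-1.268,0,-538,0,-481,0,-1.268,0,-538,0,-481,0,-1.268,0,-538,0,-481,0,-1.268,0,-538,0,-481,0,-1.268,0,-538,0,-481,0,-1.268,0,-538,0,-481,0,-1.268,0,-538,0,-481,0,-1.268,0,-538,0,-481,0,-1.268,0,-538,0,-481,0,-1.268,0],
)

```text
clock: 3.62
position: [0.5446, 0.1147, 0.4188]
tool_rot: [-0.539, 0.541, -0.457, 0.456]
wrist_force: [-0.2, 0.3, -0.7]
opening: 0.136
```

```bash
python3 - <<'E'
from h import *
s,R0=cur(); print(s['position'],R0.as_matrix().round(3), s['clock'],s['opening']*87,s['joint_positions'],s['wrist_force'])
print(row([.545,.11,.1],tgt(np.radians(9.5))))
E
```

```text
[0.54461602 0.11472856 0.41876198] [[ 0.167 -0.002  0.986]
 [-0.986 -0.001  0.167]
 [ 0.001 -1.    -0.002]] 3.6167 11.863933540634006 [ 7.48017958e-03  2.67089907e-01  1.31144558e+00 -1.14069534e-03
  1.56480717e+00 -1.60143228e-01] [-0.23782289  0.33580569 -0.74455232]
(array([4.500e+00, 3.188e+02, 2.000e-01]), array([0.002, 0.002, 0.001]))
```

```bash
cat >> h.py <<'E'
def wrist():
    s,R0=cur(); f=arm.grab_frame('wrist'); T=f['tool_from_camera']
    Rwc=R0.as_matrix()@T[:3,:3]; c=s['position']+R0.apply(T[:3,3])
    f['R']=Rwc.T; f['t']=-Rwc.T@c; return f
def fit(f,name,box,mask,z):
    x0,y0,x1,y1=box; m=np.zeros(f['image'].shape[:2],np.uint8); m[y0:y1,x0:x1]=mask(f['image'].astype(int))[y0:y1,x0:x1]
    cs=max(cv2.findContours(m,0,cv2.CHAIN_APPROX_NONE)[0],key=cv2.contourArea)[:,0,:]
    P=np.array([at_z(f,p,z)[:2] for p in cs],np.float32)
    r=cv2.minAreaRect(P*1000); print(name,len(cs),np.round(r[0],1),np.round(r[1],1),round(r[2],1)); print(cv2.boxPoints(r).round(1).tolist())
E
python3 - <<'E'
from h import *
f=wrist(); save(f,'w0'); print((-f['R'].T@f['t']).round(3), f['R'].round(2).tolist())
for t in ['wedge','heel','short_foot','corner_pad']:
    for r in arm.place_of(f,t)[:3]:
        print(t,np.round(r['at'],1),round(r['confidence'],2),at_z(f,r['at'],{'heel':.013,'corner_pad':.043}.get(t,0)).round(4))
E
```

```text
[0.532 0.192 0.581] [[0.99, 0.17, -0.0], [0.16, -0.95, 0.28], [0.04, -0.28, -0.96]]
wedge [300.9 133.5] 0.8 [0.6368 0.164  0.    ]
wedge [307.9 191.4] 0.7 [0.6802 0.0408 0.    ]
wedge [253.2 188. ] 0.6 [0.5567 0.0279 0.    ]
heel [310.4 213.7] 0.84 [ 0.6943 -0.0065  0.013 ]
heel [254.9 165.7] 0.76 [0.5514 0.0814 0.013 ]
heel [297.1 152.4] 0.72 [0.635  0.1247 0.013 ]
short_foot [254.3 219.8] 0.88 [ 0.5721 -0.0479  0.    ]
corner_pad [252.8 235.4] 0.7 [ 0.5721 -0.0673  0.043 ]
```

View pics/w0.png

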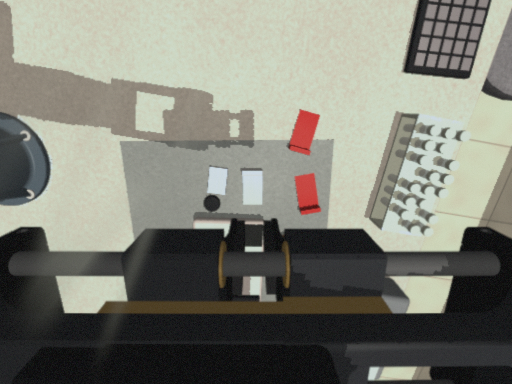

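The wrist view shows the silver wedge at (253,188), with its heel end up at (255,166), and the two reds to its right. I'll descend behind the heel.

>>> arm_command(
  commands=[4,380,0,0,0,0,4,380,0,0,0,0,4,380,0,0,0,0,4,380,0,0,0,0,4,380,0,0,0,0,4,380,0,0,0,0,4,380,0,0,0,0,4,380,0,0,0,0,4,380,0,0,0,0,4,380,0,0,0,0,4,380,0,0,0,0,4,380,0,0,0,0],
)

```text
clock: 4.87
position: [0.547, 0.1101, 0.041]
tool_rot: [0.54, -0.539, 0.457, -0.458]
wrist_force: [0.8, -0.9, 0.7]
opening: 0.139
```

```bash
python3 - <<'E'
from h import *
s,R0=cur(); print(s['position'],s['clock'])
print(row([.545,.108,.007],tgt(np.radians(9.5))))
f=arm.grab_frame('scene'); a=f['image'][120:300,200:440,::-1]; cv2.imwrite('pics/s1.png',cv2.resize(a,None,fx=3.3,fy=3.3,interpolation=2))
E
```

```text
[0.54696495 0.11009858 0.04097009] 4.8667
(array([ 1.7, 34. , -2.4]), array([-0.002, -0.001,  0.   ]))
```

View pics/s1.png

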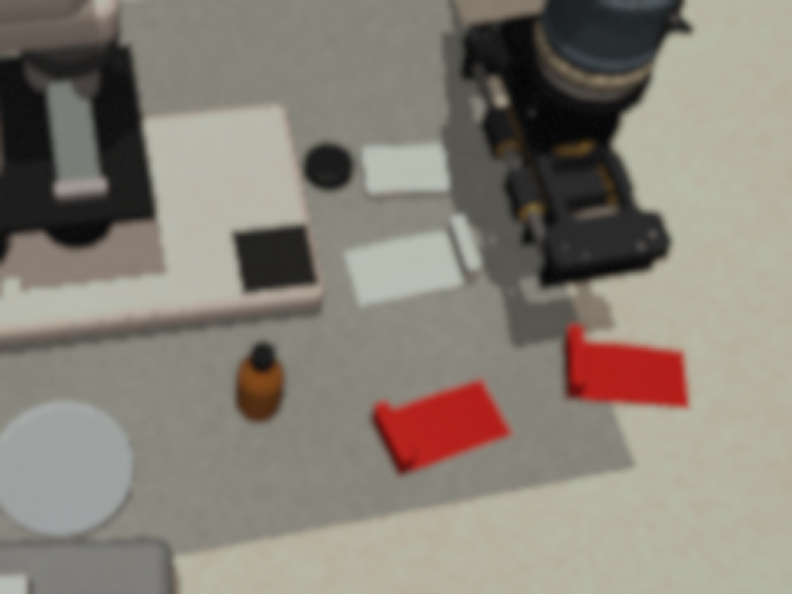

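The gripper is behind the heel and clear of the reds. I'll descend and approach.

>>> arm_command(
  commands=[0,34,0,0,0,0,0,34,0,0,0,0,0,34,0,0,0,0,8,34,0,0,0,0,14,34,0,0,0,0,20,34,0,0,0,0,24,34,0,0,0,0,28,34,0,0,0,0,32,34,1,0,0,0,36,34,2,0,0,0,40,34,3,0,0,0,44,34,4,0,0,0,48,34,5,0,0,0,52,34,6,0,0,0,56,34,7,0,0,0,60,34,8,0,0,0,60,34,8,0,0,0],
)

```text
clock: 6.33
position: [0.5643, 0.052, 0.0055]
tool_rot: [0.54, -0.539, 0.457, -0.457]
wrist_force: [0.6, 0.4, 0.2]
opening: 0.139
```

```bash
python3 - <<'E'
from h import *
s,R0=cur(); print(s['position'],s['clock'])
f=arm.grab_frame('scene'); a=f['image'][150:270,240:400,::-1]; cv2.imwrite('pics/s2.png',cv2.resize(a,None,fx=4.9,fy=4.9,interpolation=2))
for t in ['wedge','short_foot']:
    for r in arm.place_of(f,t)[:3]: print(t,np.round(r['at'],1),round(r['confidence'],2),at_z(f,r['at'],0).round(4))
E
```

```text
[0.56426421 0.05196774 0.00553232] 6.3333
wedge [316.5 207.4] 0.78 [0.5709 0.0157 0.    ]
wedge [389.5 231.7] 0.76 [0.6376 0.1739 0.    ]
wedge [332.3 248. ] 0.73 [0.6743 0.0405 0.    ]
short_foot [291.  214.3] 0.78 [ 0.5878 -0.0444  0.    ]
```

View pics/s2.png

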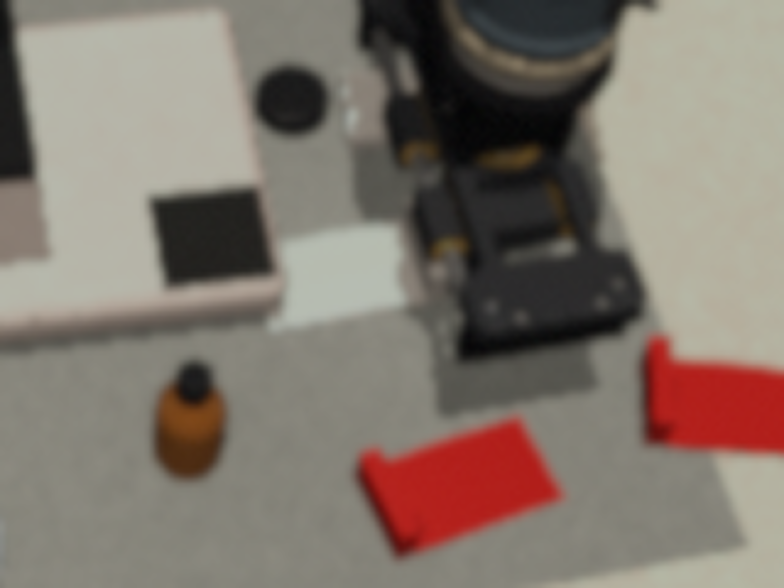

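```bash
python3 - <<'E'
from h import *
f=arm.grab_frame('scene')
print('wedge tip +x corner',at_z(f,(295.2,217.2),.001), 'heel-end land +x', at_z(f,(240+405/4.9,150+305/4.9),.006),'land -x',at_z(f,(240+397/4.9,150+225/4.9),.006),'tip -x visible',at_z(f,(240+285/4.9,150+240/4.9),.003))
print('base corner top',at_z(f,(240+280/4.9,150+283/4.9),.043))
for X in [(.58,-.049,0),(.578,-.049,0)]: print(proj(f,X))
g=arm.grab_frame('top'); a=g['image'][150:240,170:290,::-1]; cv2.imwrite('pics/t2.png',cv2.resize(a,None,fx=6.5,fy=6.5,interpolation=2))
m=lambda I:(I.mean(2)<50)
fit(g,'pad',(228,160,256,195),m,.047); fit(f,'pad s',(265,180,300,212),m,.047)
E
```

```text
wedge tip +x corner [ 0.59613342 -0.0354032   0.001     ] heel-end land +x [0.58743857 0.02750268 0.006     ] land -x [0.54369788 0.0282046  0.006     ] tip -x visible [ 0.54907023 -0.02534221  0.003     ]
base corner top [ 0.595944   -0.03432182  0.043     ]
[np.float64(288.75414979411914), np.float64(211.36814083309346)]
[np.float64(288.6997320731256), np.float64(210.6113508434054)]
pad 76 [568.8 -66.5] [45.7 49.4] 7.5
[[542.9000244140625, -45.0], [549.2999877929688, -93.9000015258789], [594.7000122070312, -88.0], [588.2000122070312, -39.0]]
pad s 66 [572.1 -64.7] [40.8 44.5] 6.3
[[549.2999877929688, -44.79999923706055], [554.2000122070312, -89.0], [594.7999877929688, -84.5999984741211], [589.9000244140625, -40.29999923706055]]
```

View pics/t2.png

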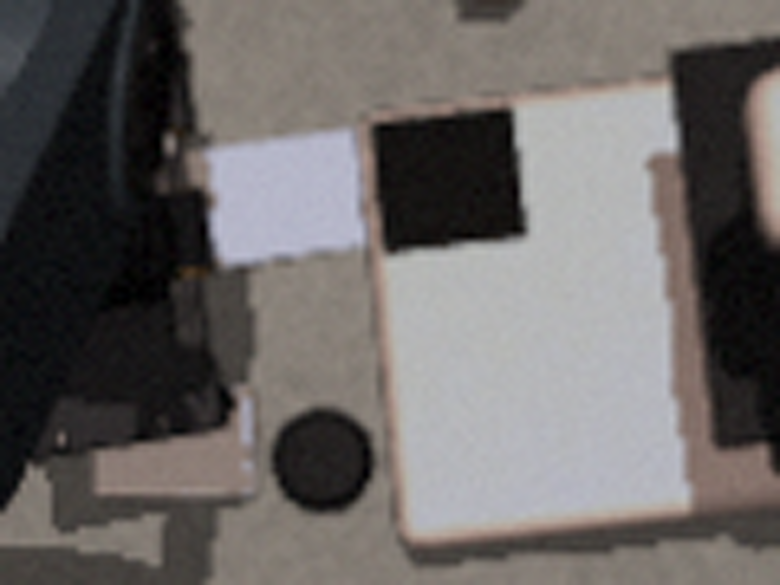

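The wedge is now lined up with the foot, about 2 mm off laterally, with the tip about 11 mm short of it. I'll push straight on.

>>> arm_command(
  commands=[3,0,0,0,0,0,6,0,0,0,0,0,9,0,0,0,0,0,12,0,0,0,0,0,15,0,1,0,0,0,18,0,1,0,0,0,21,0,1,0,0,0,24,0,1,0,0,0,27,0,1,0,0,0,30,0,1,0,0,0,33,0,1,0,0,0,36,0,1,0,0,0,39,0,1,0,0,0,42,0,1,0,0,0],
)

```text
clock: 7.75
position: [0.57, 0.0132, 0.0055]
tool_rot: [0.54, -0.539, 0.459, -0.456]
wrist_force: [-0.9, 7.1, 2.0]
opening: 0.14
```

```bash
python3 - <<'E'
from h import *
s,R0=cur(); print(s['position'],s['clock'],s['wrist_force'])
f=arm.grab_frame('scene'); a=f['image'][150:270,220:380,::-1]; cv2.imwrite('pics/s3.png',cv2.resize(a,None,fx=4.9,fy=4.9,interpolation=2))
g=arm.grab_frame('top')
m=lambda I:(I.mean(2)<50)
fit(g,'pad',(228,160,256,195),m,.047); fit(f,'pad s',(265,180,300,212),m,.047)
# base-top plane from depth
def plane(g):
    pts=np.array([at_d(g,(u,v)) for u in range(240,272,2) for v in range(200,226,2)]);pts=pts[(pts[:,2]>.03)&(pts[:,2]<.06)]
    c=np.linalg.lstsq(np.c_[pts[:,:2],np.ones(len(pts))],pts[:,2],rcond=None)[0]; return c,len(pts)
print(plane(g))
E
```

```text
[0.56995993 0.01322107 0.0055173 ] 7.75 [-0.92880394  7.14980738  2.01505661]
pad 77 [567.4 -67.4] [45.8 49.4] 6.9
[[541.7000122070312, -45.599998474121094], [547.7000122070312, -94.5999984741211], [593.0999755859375, -89.0999984741211], [587.2000122070312, -40.099998474121094]]
pad s 65 [568.1 -65.6] [41.  44.7] 6.1
[[545.2999877929688, -45.5], [550.0999755859375, -90.0], [590.7999877929688, -85.5999984741211], [586.0999755859375, -41.20000076293945]]
(array([-0.01023576,  0.00226675,  0.05152445]), 206)
```

View pics/s3.png

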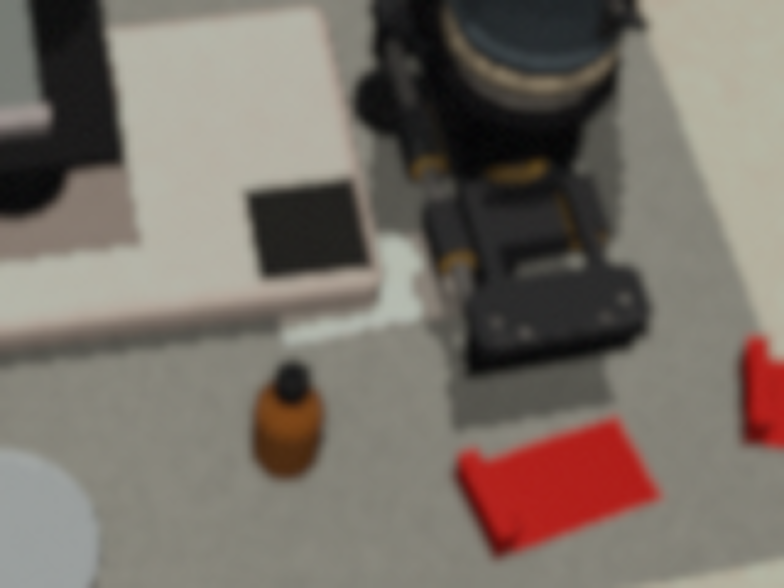

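>>> arm_command(
  commands=[3,0,0,0,0,0,6,0,0,0,0,0,9,0,0,0,0,0,12,0,0,0,0,0,15,0,0,0,0,0,18,0,0,0,0,0,18,0,0,0,0,0],
)

```text
clock: 8.43
position: [0.5726, -0.0037, 0.0055]
tool_rot: [0.54, -0.539, 0.459, -0.455]
wrist_force: [-1.5, 9.5, 2.5]
opening: 0.138
```

```bash
cat >> h.py <<'E'
def plane(g):
    pts=np.array([at_d(g,(u,v)) for u in range(240,272,2) for v in range(200,226,2)]);pts=pts[(pts[:,2]>.03)&(pts[:,2]<.06)]
    c=np.linalg.lstsq(np.c_[pts[:,:2],np.ones(len(pts))],pts[:,2],rcond=None)[0]; return c,len(pts)
E
python3 - <<'E'
from h import *
s,R0=cur(); print(s['position'],s['clock'],s['wrist_force'])
f=arm.grab_frame('scene'); a=f['image'][150:270,220:380,::-1]; cv2.imwrite('pics/s4.png',cv2.resize(a,None,fx=4.9,fy=4.9,interpolation=2))
g=arm.grab_frame('top')
m=lambda I:(I.mean(2)<50)
fit(g,'pad',(228,160,256,195),m,.047); fit(f,'pad s',(265,180,300,212),m,.047)
print(plane(g))
E
```

```text
[ 0.57262222 -0.00368454  0.00550585] 8.4333 [-1.47442051  9.50670113  2.47038833]
pad 78 [567.5 -66.1] [45.8 51.8] 7.2
[[541.5, -43.29999923706055], [548.0, -94.5999984741211], [593.4000244140625, -88.9000015258789], [586.9000244140625, -37.599998474121094]]
pad s 67 [566.7 -65. ] [41.2 45.8] 7.0
[[543.4000244140625, -44.79999923706055], [549.0, -90.19999694824219], [589.9000244140625, -85.19999694824219], [584.2999877929688, -39.79999923706055]]
(array([0.00077709, 0.01148833, 0.04703723]), 207)
```

View pics/s4.png

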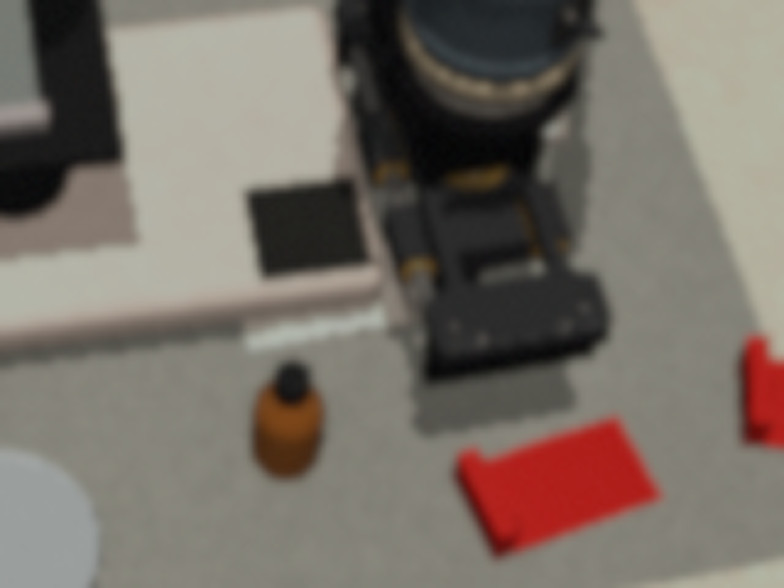

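>>> arm_command(
  commands=[-8,0,0,0,0,0,-25,0,0,0,0,0,-60,0,0,0,0,0,-90,0,0,0,0,0,-90,-40,0,0,0,0,-90,-80,0,0,0,0,-90,-100,0,0,0,0,-90,-100,0,0,0,0],
  claw=0,
)

```text
clock: 9.2
position: [0.5637, 0.0825, 0.1103]
tool_rot: [0.542, -0.538, 0.453, -0.46]
wrist_force: [-0.4, -0.4, 0.5]
opening: 0.006
```

```bash
python3 - <<'E'
from h import *
s,R0=cur(); print(s['position'],s['clock'],s['wrist_force'],s['opening'])
f=arm.grab_frame('scene'); a=f['image'][150:270,220:380,::-1]; cv2.imwrite('pics/s5.png',cv2.resize(a,None,fx=4.9,fy=4.9,interpolation=2))
g=arm.grab_frame('top');a=g['image'][150:240,170:290,::-1]; cv2.imwrite('pics/t5.png',cv2.resize(a,None,fx=6.5,fy=6.5,interpolation=2))
m=lambda I:(I.mean(2)<50)
fit(g,'pad',(228,160,256,195),m,.047); fit(f,'pad s',(265,180,300,212),m,.047)
print(plane(g), at_d(g,(238,177)))
E
```

```text
[0.56368115 0.08251929 0.11027307] 9.2 [-0.41861835 -0.4287959   0.54138124] 0.006035466267541894
pad 77 [567.4 -67.2] [46.  49.6] 7.3
[[541.5, -45.599998474121094], [547.7999877929688, -94.69999694824219], [593.4000244140625, -88.9000015258789], [587.0999755859375, -39.70000076293945]]
pad s 65 [567.2 -65.4] [40.2 44.8] 7.0
[[544.5, -45.70000076293945], [550.0, -90.0999984741211], [589.9000244140625, -85.19999694824219], [584.4000244140625, -40.70000076293945]]
(array([-0.00163844, -0.01158452,  0.0456959 ]), 208) [ 0.56850607 -0.06590304  0.05149142]
```

View pics/s5.png

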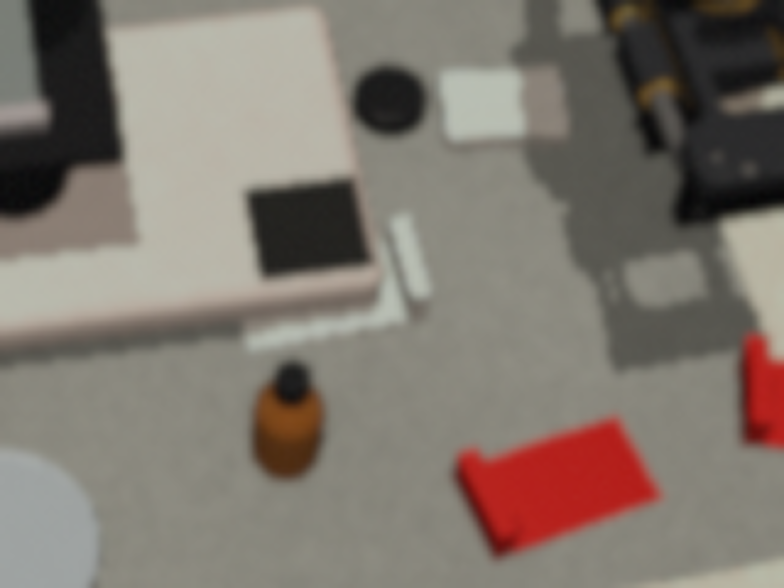

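View pics/t5.png

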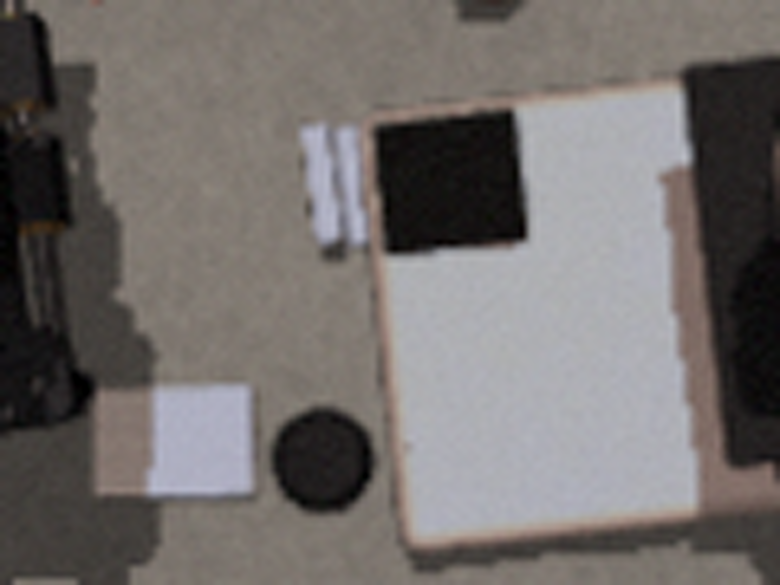

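```bash
python3 - <<'E'
from h import *
g=arm.grab_frame('top'); I=g['image'].astype(int).mean(2)
for v in (175,179,183): print(v,I[v,212:232].astype(int))
u=lambda x:170+x/6.5; v=lambda y:150+y/6.5
print('heel inner',at_z(g,(u(335),v(185)),.026),'outer',at_z(g,(u(308),v(185)),.026),'base edge low',at_z(g,(u(369),v(185)),.020),'top',at_z(g,(u(376),v(185)),.044))
s,R0=cur()
print(row([.566,-.060,.10],R0), row([.566,-.060,.10],tgt(np.radians(7))))
E
```

```text
175 [121 115 122 119 101 148 181 180 182 138 153 179 180 135 131  98  28  14
  17  11]
179 [126 117 120 122 122 140 168 181 181 136 129 166 181 129 120 115  62  17
  17  16]
183 [120 121 120 123 121 111 153 181 183 178 123 144 181 177 133 129  94  19
  19  21]
heel inner [ 0.56796149 -0.02505437  0.026     ] outer [ 0.56786702 -0.0151482   0.026     ] base edge low [ 0.56884318 -0.03694431  0.02      ] top [ 0.56582059 -0.04173635  0.044     ]
(array([141.4,   5.4, -16.9]), array([0., 0., 0.])) (array([141.4,   5.4, -16.9]), array([0.   , 0.044, 0.   ]))
```

The scope pad reads z ≈ 51.5 mm, which is level. The gap between heel and base edge is about 11 mm, so the foot is at about y +5 on the land. Next I'll move over the pad.

>>> arm_command(
  commands=[36,0,-5,0,0,0,72,0,-10,0,0,0,108,0,-15,0,0,0,144,0,-16,0,0,0,144,15,-16,0,0,0,144,30,-16,0,0,0,144,45,-16,0,0,0,144,50,-16,0,0,0,144,50,-16,0,0,0],
)

```text
clock: 10.1
position: [0.5653, -0.0618, 0.0527]
tool_rot: [-0.539, 0.541, -0.459, 0.455]
wrist_force: [0.3, -1.0, 0.2]
opening: 0.006
```

>>> arm_command(
  commands=[0,1,0,0,0,0,0,1.5,0,0,0,0,0,2,0,0,0,0],
)

```text
clock: 10.35
position: [0.568, -0.062, 0.0541]
tool_rot: [0.54, -0.54, 0.456, -0.457]
wrist_force: [0.3, -0.8, 0.2]
opening: 0.007
```

>>> arm_command(
  commands=[0,1,0,0,0,0,0,2,0,0,0,0,0,3,0,0,0,0,0,3,0,0,0,0],
)

```text
clock: 10.68
position: [0.5678, -0.062, 0.0509]
tool_rot: [0.54, -0.54, 0.457, -0.457]
wrist_force: [-0.6, -0.8, 1.8]
opening: 0.006
```

Contact has just been made. I'll press a little more.

>>> arm_command(
  commands=[0,0.5,0,0,0,0,0,1,0,0,0,0,0,1.5,0,0,0,0,0,2,0,0,0,0,0,2,0,0,0,0,0,2,0,0,0,0,0,2,0,0,0,0],
)

```text
clock: 11.27
position: [0.5679, -0.062, 0.0507]
tool_rot: [0.54, -0.54, 0.456, -0.457]
wrist_force: [-3.1, 0.8, 13.6]
opening: 0.0
```

>>> arm_command(
  commands=[0,0,0,0,0,0,0,0,0,0,0,0,0,0,0,0,0,0,0,0,0,0,0,0],
)

```text
clock: 11.6
position: [0.5679, -0.062, 0.0507]
tool_rot: [0.54, -0.54, 0.456, -0.457]
wrist_force: [-2.6, 0.1, 14.3]
opening: 0.004
```

```bash
python3 - <<'E'
from h import *
s,R0=cur(); print(s['position'],s['clock'],s['wrist_force'])
f=arm.grab_frame('scene'); a=f['image'][150:270,220:380,::-1]; cv2.imwrite('pics/s6.png',cv2.resize(a,None,fx=4.9,fy=4.9,interpolation=2))
E
```

```text
[ 0.56792598 -0.06200057  0.05069306] 11.6 [-2.62178173  0.10902467 14.34220225]
```

View pics/s6.png

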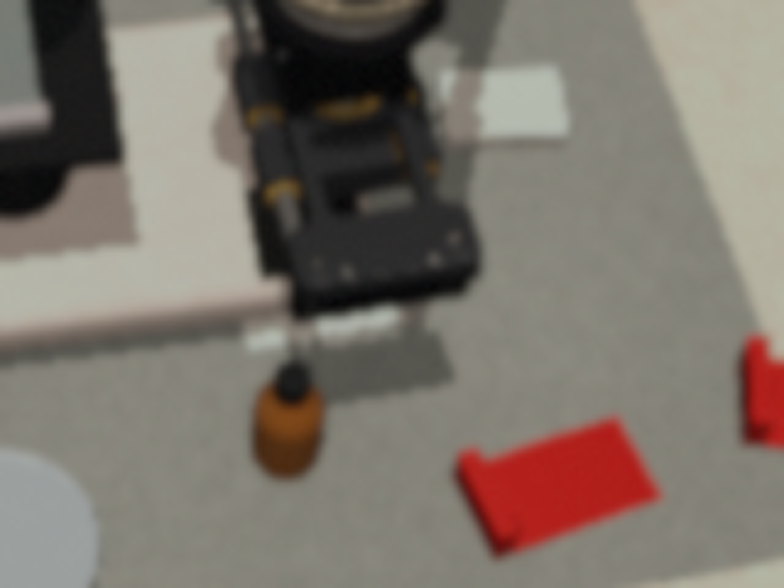

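The gripper is on the pad and pressing at 14 N. The base has not moved and the pad height is unchanged. Now I'll lift straight up and back off.

>>> arm_command(
  commands=[0,-3,0,0,0,0,0,-10,0,0,0,0,0,-35,0,0,0,0,0,-70,0,0,0,0,-40,-90,0,0,0,0,-80,-100,0,0,0,0,-120,-100,0,0,0,0,-150,-100,0,0,0,0,-150,-100,0,0,0,0,-150,-100,0,0,0,0,-150,-100,0,0,0,0,-150,-100,0,0,0,0],
)

```text
clock: 12.65
position: [0.5432, 0.0848, 0.1485]
tool_rot: [-0.539, 0.54, -0.457, 0.457]
wrist_force: [-0.4, -0.8, 0.3]
opening: 0.007
```

```bash
python3 - <<'E'
from h import *
s,R0=cur(); print(s['position'],s['clock'],s['wrist_force'],s['opening'])
f=arm.grab_frame('scene'); a=f['image'][150:270,220:380,::-1]; cv2.imwrite('pics/s7.png',cv2.resize(a,None,fx=4.9,fy=4.9,interpolation=2))
g=arm.grab_frame('top'); m=lambda I:(I.mean(2)<50)
fit(g,'pad',(228,160,256,195),m,.047); fit(f,'pad s',(265,180,300,212),m,.047)
print(plane(g), np.mean([at_d(g,(u,v)) for u in range(232,246,2) for v in range(171,184,2)],0), np.mean([at_d(g,(u,v))[2] for u in range(236,250,2) for v in range(218,228,2)]))
E
```

```text
[0.5432277  0.08477126 0.14846698] 12.65 [-0.43012465 -0.79977634  0.32035878] 0.006822686203332853
pad 77 [567.5 -67.3] [46.  49.8] 7.3
[[541.5, -45.599998474121094], [547.7999877929688, -94.9000015258789], [593.4000244140625, -89.0999984741211], [587.0999755859375, -39.70000076293945]]
pad s 65 [567.2 -65.4] [40.2 44.8] 7.0
[[544.5, -45.70000076293945], [550.0, -90.0999984741211], [589.9000244140625, -85.19999694824219], [584.4000244140625, -40.70000076293945]]
(array([0.01390149, 0.00773238, 0.04012486]), 207) [ 0.56856415 -0.06586732  0.05108425] 0.04578793413863512
```

View pics/s7.png

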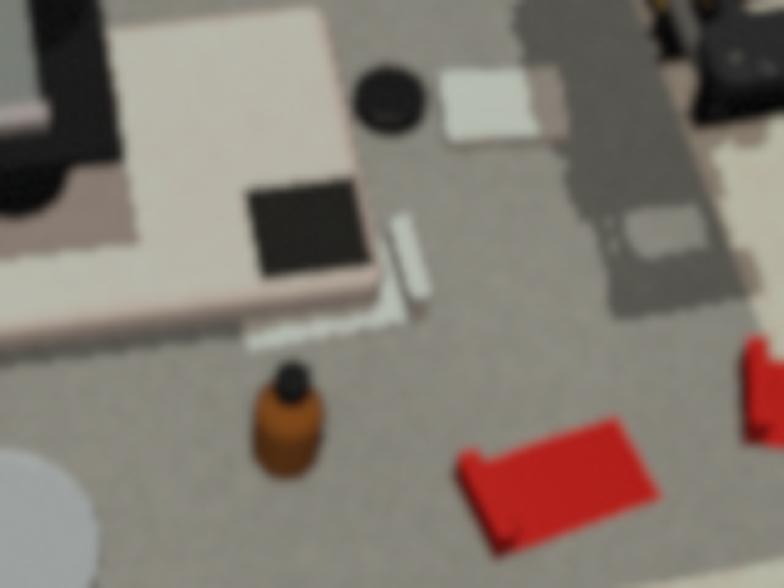

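The pad is at 51.1 mm and the base's far corner at 45.8 mm, so the scope is level. Nothing has moved since before the press, and the arm is clear. I'm handing in.

```bash
python3 -c "
from workcell import arm
print(arm.finish_job())"
```

```text
the job is handed in; nothing more can be done
None
```

I pushed the silver wedge by its heel under the short foot. I then pressed the corner pad with about 14 N, lifted off and handed the job in. The hand-in reports no verdict.

- **Foot on the wedge:** by my measurement it sits at about y +5 mm on the land, where −2 to +16 is allowed. This comes from the roughly 11 mm gap between the heel and the base edge.
- **Level:** after letting go, the pad top was 51.1 mm up and the base's far corner 45.8 mm, against nominal 51 and 46. The pad looked the same before and after the press. The fingertip height stayed within 0.2 mm while the press force rose from about 2 to 14 N.
- **Disagreement:** a plane fitted to the noisy depth image of the base top gave slopes between −0.012 and +0.014 rad, with signs changing from frame to frame. It is too noisy to confirm the 0.015 rad limit, so I relied on the heights and the pad fit.
- **Surroundings:** the microscope's pad moved only 1 to 5 mm in the pictures, part of that from levelling. The neighbours visible in the last picture (bottle, lens cap, spacer plate, petri dish edge and both red look-alikes) looked undisturbed. I did not recheck the slide box, jar and cup, which the arm only passed high above.

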